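# Change the nozzle on the air duster

## Robot

A 6-joint arm with a two-finger parallel gripper is mounted at the origin on the work surface; the furniture and walls round the work are solid. World frame = base frame: x ahead of the robot, y to its left, z up, the work surface at z = 0. Lengths are in m, angles in degrees, forces in N, time in s.
With the tool pointing down it reaches from about 0.25 to 0.725 m from the base axis. Payload 9.7 kg.
Tool frame: the origin (TCP) lies between the finger pads; the fingertips stand 25 mm ahead of it and the grasp point (between the pads) lies 6 mm ahead of it; z points along the fingers, y is the line along which they close (so a half turn about z gives the same grasp; the last joint's range is limited). The gripper opens to 85 mm and grips with 20 to 120 N. Pads are 22 mm wide; open, the fingers measure 114 mm over their backs; the gripper's body (76 mm by 85 mm) begins 54 mm behind the grasp point. The pads swing forward as they close: fully open they stand 13 mm farther back than shut.
Start: joints at [-66.291, 4.979, 10.078, 95.1, 0, 90], TCP at [0.221, -0.504, 0.256] pointing down, gripper open.
Joint ranges: [-179.16, 179.16], [-48.56, 103.87], [-65.8, 70.77], [-126.05, 130.52], [-82.76, 87.17], [-180, 180]. Speed limits (degrees/s): [127.2, 127.2, 147.25, 180, 180, 180].

## Interface

Orientations are given as [roll, pitch, yaw] about the fixed x, y, z axes, in that order (R = Rz(yaw) Ry(pitch) Rx(roll)).
In Python, from workcell import bot gives the robot as it stands. The module is installed in compiled form; this text tells all that it offers.
- The arm moves only by the shell command python3 -m pendant 'ROWS' [FORCE]. ROWS is one flat JSON list of numbers that holds 1 to 5 rows one after another, with no inner brackets; each row has 5 numbers: dx, dy, dz in shares of 1 m (1.0 is 1 m), then a turn about the tool's z in a scale on which 1.0 is pi rad, then the finger opening in m; each row is the pose to reach, as a shift and turn from the pose commanded when the command began, along the tool's axes at that moment; what a row does not reach only later rows make up. A row lasts 1/12 s, in which the tool goes at most 0.0417 m and 7.16 degrees, less where a joint would pass 70% of its speed; a pose out of reach is approached as far as the arm can. The fingers move at their own pace and stop on an object; FORCE is the grip in N (left out, the last holds). Time passes only in rows, so rows that do not move let the fingers close. It prints the time, the measured TCP pose, the force, the opening and the grip force at its end. Shift and turn numbers lie between -1 and 1, and a call with a number outside is refused. Input that does not fit is refused with a message, and nothing moves.
- bot.get_obs(): the state, without advancing time (a new reading comes with each control period).
- bot.camera(name): name is "scene" or "top" or "wrist"; returns the picture (384x512x3 uint8, blue, green, red); there is no depth.
- bot.camera_info(name): a dict with "mtx" (3x3 intrinsics, pixels), "extrinsics" (4x4, takes a point from camera to world coordinates). Camera axes: x right, y down, z forward; pixel columns grow to the right and rows downward; lengths in m; the calibration is good to about 2 mm. A picture is of the moment at which its call begins: read the wrist's pose just before it. camera_info takes no time and is no camera call; for the wrist camera it gives the pose at the moment of the call.
- bot.job_done(): hands the job in; it is judged then, once.
The state is a dict: "time": time; "q": joint angles; "qd": joint speeds; "joint_efforts": joint torques, N m; "ee_pos": TCP position; "tcp_rot": TCP orientation; "wrist_force": force on the tool from outside, world axes, zero at the start; "torque": the same for the moment, N m; "opening": finger opening in m; "grasp_force": force on a finger pad.
Only numpy, scipy, OpenCV 4.12 (cv2) and the standard library are available. Lean on these libraries where they do the work, as an engineer would, in place of code of your own. Each camera call takes 0.05 s, during which the arm holds its last target. There are 200 camera calls.

## Task

Before the keyboard is cleaned, fit the narrow orange nozzle to the cordless air duster that stands in its charging dock. Press the blue release collar in so that the brush nozzle comes free, draw it out without tugging it against the lock and stand it fully down in the empty well of the black nozzle rack; then push the orange nozzle into the duster's outlet, past the grip, until it snaps home, stays locked and the collar has sprung back up. Feel your way: do not shove or pull the duster hard, and leave the grey nozzle, the phone, the mouse and the mug alone.

Things in the scene. Friction and masses are not known exactly. Their poses are not given: they have to be found in the camera images.
- dock: Grey round charging dock, 94 mm across, 30 mm high, fixed; the white air duster (61 mm thick) stands upright in its rubber cup. Origin: centre of its underside on the desk, z up. How deep the duster sits varies: the blue collar's top is 122 mm above the desk, up to 12 mm more or less, not measured: find it by touch. The duster's shoulder is 15 mm below it.
- dock_axis (a point): Point on the axis of duster, collar and outlet (all upright), 122 mm above the desk: the collar's top at mean height. The outlet is a 17.6 mm bore with a funnel mouth 24 mm wide. Sprung jaws 12.5 mm below the collar's top grip a nozzle's groove: a locked nozzle's foot is 23 mm below the collar's top, the bottom stop 2 mm deeper. Pushing one in takes 10 to 15 N.
- collar (a joint): Blue ring round the outlet, 44 mm across, flat top from 12 to 22 mm from the axis. Value: travel pressed down, 0 (up) to 0.0045 m (stop), spring 3.4 N/mm (15 N at the stop). Beyond 4 mm it opens the jaws; press it e.g. with the fingertips astride the nozzle. A nozzle that is not yet locked holds it almost 4 mm down; it is up when one is locked or out.
- plunger (a joint): Sprung valve plunger at the bottom of the bore. Value: how far a nozzle holds it in, 0 (up) to 0.010 m (bottom stop), about 0.008 with a nozzle locked; 1.5 N at 0, 5.5 N at 0.008. As soon as the jaws open it lifts the nozzle 8 mm, past the grip, so that the nozzle stays free when the collar is let go.
- duster (a joint): How far the duster is pushed down (+) or pulled up (-) in its rubber seat from its rest: about 20 N per mm. More than 1.1 mm down (22 N) or 1 mm up (20 N) is too rough.
- brush_grip (a point): Middle of the red sleeve (20 mm thick, 18 mm tall, z up along it) on the black brush nozzle, a 16 mm tube locked in the outlet at the start. Bristles end 16 mm above this point. The sleeve slides stiffly (8 N) on the tube, anywhere from 35 to 47 mm above the nozzle's foot, so it does not tell where foot and collar are. Grip the sleeve. Foot and groove as on the orange nozzle.
- rack: Black nozzle rack, fixed, 54 mm (x) by 156 mm (y), 24 mm high; origin: centre of its underside. Three wells in a row along its y axis at y = +45, 0 and -45 mm, 20 mm wide with 2 mm chamfers, 15 mm deep (floor 9 mm above the desk). The well at y = +45 mm is empty; the orange and grey nozzles stand in the other two, either way round.
- empty_well (a point): Centre of the floor of the empty well (brush nozzle's place), 9 mm above the desk, 15 mm below the rack's top. A nozzle fully down stands with its foot on this floor; the sleeve's middle is then 35 to 47 mm above it.
- orange_nozzle: Orange nozzle standing in a well; origin: centre of its foot, z up along it. 16 mm tube up to 58 mm, then tapering to a 6 mm spout, 90 mm tall in all, about 30 g. Foot: cone from 10 to 16 mm over 7 mm; snap groove (12 mm thick) from 9 to 14.5 mm. Grip it across the tube 46 to 52 mm above the foot, so that the fingertips stay above the collar when it is home.
- grey_nozzle: Grey nozzle with a flat slotted tip, same 16 mm tube, 74 mm tall, origin at its foot; stands in a rack well and stays there: a bystander.
- mouse: Black wireless mouse lying on the desk, 104x57x33 mm; a bystander, leave it.
- phone: Black phone lying screen up on the desk, 146x72x9 mm; a bystander, leave it.
- mug: White mug with a dark woven lozenge print, 78 mm across, 89 mm high, standing on the desk; a bystander, leave it.

How it is judged (in metres and radians):
On the way:
1. the brush nozzle is out of the outlet and stands fully down in the empty well (horizontal distance between brush_grip and empty_well below 0.012 m and z of brush_grip in the frame of rack below 0.0575 m and angle between brush_grip's own z axis and vertical below 0.25 rad), for 0.2 s.
At the end, for the whole second after the job is handed in: Orange nozzle locked in the outlet and at rest (within 4 mm of the dock's axis, 0.08 rad of upright, plunger in by over 6.5 mm, collar back to under 1.2 mm); brush nozzle fully down in the well (sleeve within 12 mm of its axis, under 57.5 mm above the rack's underside, 0.25 rad of upright) (all of step 1 and value of joint plunger above 0.0065 m and value of joint collar below 0.0012 m and horizontal distance between orange_nozzle and dock_axis below 0.004 m and angle between orange_nozzle's own z axis and vertical below 0.08 rad and linear speed of orange_nozzle below 0.01 m/s); the robot touches nothing.
It fails at once if the duster is shoved down in its rubber seat by more than 1.1 mm (22 N) (value of joint duster above 0.0011 m).
It fails at once if the duster is tugged up in its rubber seat by more than 1 mm (20 N) (value of joint duster below -0.001 m).
It fails at once if the grey nozzle is moved by more than 10 mm (distance of grey_nozzle from where it was at the start of the episode above 0.01 m).
It fails at once if the mouse, the phone or the mug is moved by more than 20 mm (distance of any of mouse, phone, mug from where it was at the start of the episode above 0.02 m).
It also fails if it takes over 62 s, if anything falls off the work surface, if the arm or the gripper's body presses on something with over 40 N, if the wrist force passes 120 N, or if a joint passes its speed limit or range.

## Working session

There is one attempt and no reset: what is moved stays moved. The work goes in short steps, Python scripts to look and compute and a shell command to move; the robot and the scene stay as the last step left them, time stands still between calls to the robot, and variables do not carry over. Pictures are saved under pics/ and viewed, at most 10 in all, crops included, and the job is handed in when it is done.

```bash
mkdir -p pics
python3 - <<'E'
from workcell import bot
import cv2, numpy as np
for n in ("scene","top"):
    im=bot.camera(n); cv2.imwrite(f"pics/{n}0.png",im)
    i=bot.camera_info(n); print(n,np.round(i["mtx"],1).tolist(),np.round(i["extrinsics"],3).tolist())
o=bot.get_obs(); print(o)
E
```

```text
scene [[476.5, 0.0, 257.7], [0.0, 476.5, 191.0], [0.0, 0.0, 1.0]] [[-0.689, -0.413, 0.596, -0.08], [-0.725, 0.4, -0.561, 0.697], [-0.006, -0.818, -0.575, 0.587], [0.0, 0.0, 0.0, 1.0]]
top [[423.6, 0.0, 248.7], [0.0, 423.6, 179.9], [0.0, 0.0, 1.0]] [[-0.013, -0.993, 0.119, 0.286], [-1.0, 0.015, 0.012, 0.218], [-0.013, -0.119, -0.993, 0.959], [0.0, 0.0, 0.0, 1.0]]
{'time': 0.1, 'q': array([-6.62916525e+01,  5.00818121e+00,  1.00391887e+01,  9.51000099e+01,
        1.54416069e-03,  8.99992633e+01]), 'qd': array([ 0.05161293, -0.0229543 ,  0.09331825,  0.06616519,  0.04876586,
       -0.09341907]), 'joint_efforts': array([-1.78676277e-03, -5.21563661e+01,  4.65652585e+01,  1.59914733e-02,
       -1.16110641e-07,  2.90041203e-05]), 'ee_pos': array([ 0.22107968, -0.50341684,  0.25565346]), 'tcp_rot': array([-1.79930998e+02, -1.54504675e-03,  2.37090823e+01]), 'wrist_force': array([-0.4577392 ,  0.04913347, -0.58755916]), 'torque': array([0.01571212, 0.03606612, 0.06659808]), 'grasp_force': 0.0, 'opening': 0.08530481821695023}
```

View pics/scene0.png

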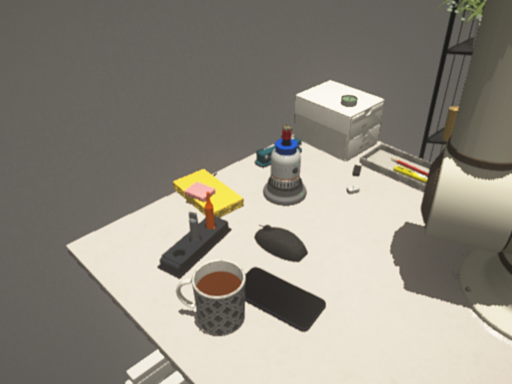

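View pics/top0.png

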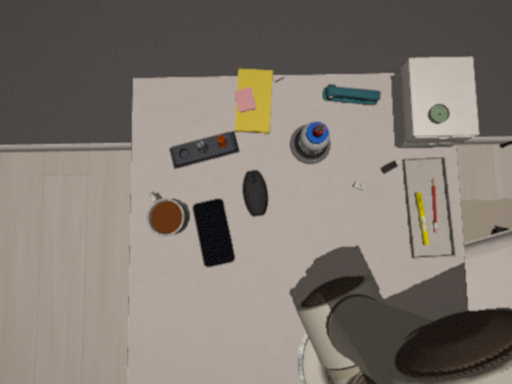

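The scene view shows the duster with its blue collar at (287,146), the red sleeve at (287,133), the orange nozzle at (209,213), grey at (194,227) and the empty well at (179,254). In the top view the collar is at (315,133), orange at (222,141), grey at (202,146) and the empty well at (184,153).

```bash
cat > h.py <<'E'
import cv2, numpy as np
from workcell import bot
def ray(info,uv):
    E=np.array(info["extrinsics"]);d=E[:3,:3]@np.linalg.inv(info["mtx"])@np.array([uv[0],uv[1],1.]);return E[:3,3],d/np.linalg.norm(d)
def plane(info,uv,z):
    o,d=ray(info,uv);return o+d*(z-o[2])/d[2]
def tri(rs):
    A=sum(np.eye(3)-np.outer(d,d) for o,d in rs);b=sum((np.eye(3)-np.outer(d,d))@o for o,d in rs);return np.linalg.solve(A,b)
def proj(info,p):
    E=np.linalg.inv(info["extrinsics"]);c=E[:3,:3]@p+E[:3,3];u=np.array(info["mtx"])@c;return u[:2]/u[2]
def mask(im,lo,hi):
    return cv2.inRange(cv2.cvtColor(im,cv2.COLOR_BGR2HSV),np.array(lo),np.array(hi))
def blobs(m,amin=15):
    n,l,s,c=cv2.connectedComponentsWithStats(m)
    return [(s[i].tolist(),np.round(c[i],1).tolist()) for i in range(1,n) if s[i][4]>=amin]
E
python3 - <<'E'
from h import *
for n in ("scene","top"):
    im=cv2.imread(f"pics/{n}0.png");i=bot.camera_info(n)
    print(n,"blue",blobs(mask(im,(105,150,80),(130,255,255))),"\norange",blobs(mask(im,(4,180,120),(14,255,255)),8),"\nred",blobs(cv2.bitwise_or(mask(im,(0,150,60),(3,255,255)),mask(im,(172,120,60),(180,255,255))),8))
im=cv2.imread("pics/top0.png");i=bot.camera_info("top")
m=mask(im,(0,0,0),(180,255,70))[125:172,165:243]
c=max(cv2.findContours(cv2.morphologyEx(m,cv2.MORPH_CLOSE,np.ones((9,9))),0,2)[0],key=cv2.contourArea)
r=cv2.minAreaRect(c);print(r);box=cv2.boxPoints(r)+[165,125];P=np.array([plane(i,b,0.024) for b in box]);print(np.round(P,4),[np.linalg.norm(P[k]-P[k-1]).round(4) for k in range(4)],P.mean(0))
a=im[90:180,160:350];cv2.imwrite("pics/c1.png",cv2.resize(a,None,fx=4.2,fy=4.2,interpolation=2))
E
```

```text
scene blue [([275, 139, 23, 11, 151], [286.1, 144.6])] 
orange [([205, 192, 10, 36, 205], [209.2, 213.0])] 
red [([283, 131, 8, 9, 60], [286.1, 135.1]), ([398, 161, 30, 15, 56], [412.9, 167.8])]
top blue [([307, 123, 21, 20, 202], [315.4, 134.3])] 
orange [([218, 138, 6, 4, 17], [220.9, 139.7])] 
red [([314, 129, 9, 6, 24], [317.2, 132.3]), ([433, 187, 3, 35, 57], [434.1, 203.2])]
((38.87735366821289, 25.82075309753418), (23.48865509033203, 66.61986541748047), 74.05460357666016)
[[0.4714 0.4083 0.024 ]
 [0.5111 0.2637 0.024 ]
 [0.4591 0.2497 0.024 ]
 [0.4199 0.3933 0.024 ]] [np.float64(0.0537), np.float64(0.1499), np.float64(0.0538), np.float64(0.1489)] [0.46535772 0.32874822 0.024     ]
```

View pics/c1.png

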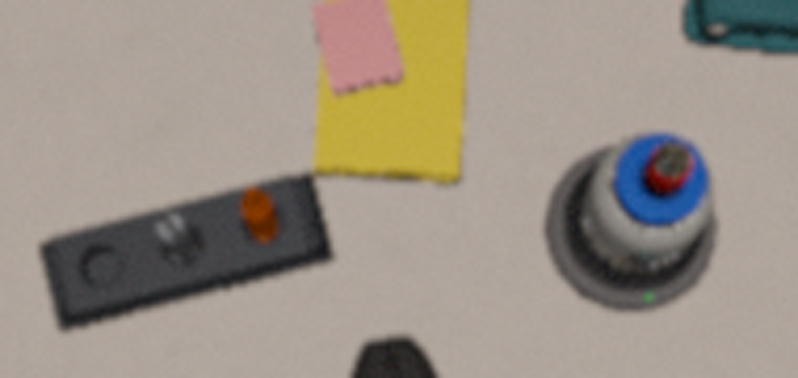

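Run:
```python
from h import *
t=bot.camera_info("top");s=bot.camera_info("scene")
print("collar top",plane(t,(317.4,132.4),.122),"dock",plane(t,(310,143.3),.03),"scene collar",plane(s,(286.5,144.5),.122))
print("tri red",tri([ray(t,(317.2,131)),ray(s,(286.1,135.1))]), "box corners z.1",plane(t,(403,145),.1),plane(t,(403,60),.1),"tri box",tri([ray(t,(403,147)),ray(s,(343,122))]))
print("well",plane(t,(184.5,153.1),.024))
w=bot.camera_info("wrist");print(np.round(w["mtx"],1).tolist(),np.round(w["extrinsics"],3).tolist())
```

```text
collar top [0.4804523  0.08822106 0.122     ] dock [0.4773316  0.09123787 0.03      ] scene collar [0.47852563 0.09284332 0.122     ]
tri red [0.47939589 0.09234023 0.14225124] box corners z.1 [ 0.45625346 -0.08974503  0.1       ] [ 0.63809416 -0.10003044  0.1       ] tri box [ 0.45682587 -0.07582667  0.11931047]
well [0.46073687 0.37242754 0.024     ]
[[309.1, 0.0, 259.5], [0.0, 309.1, 190.9], [0.0, 0.0, 1.0]] [[0.402, -0.867, -0.296, 0.297], [-0.916, -0.381, -0.128, -0.47], [-0.002, 0.323, -0.947, 0.373], [0.0, 0.0, 0.0, 1.0]]
```

Careful with the scale: turns go in shares of pi rad. That gives: -35.8 degrees / 180 = -0.1989.

```bash
python3 -m pendant '[0.119,-0.1105,-0.007,-0.1989,0.06,0.119,-0.1105,-0.007,-0.1989,0.06,0.119,-0.1105,-0.007,-0.1989,0.06,0.119,-0.1105,-0.007,-0.1989,0.06,0.119,-0.1105,-0.007,-0.1989,0.06]' 40
python3 -m pendant '[0.1611,-0.02,-0.007,-0.1989,0.06,0.1611,-0.02,-0.007,-0.1989,0.06,0.1611,-0.02,-0.007,-0.1989,0.06,0.1611,-0.02,-0.007,-0.1989,0.06,0.1611,-0.02,-0.007,-0.1989,0.06]'
```

```text
time: 0.52
ee_pos: [0.2872, -0.3502, 0.2641]
tcp_rot: [180.0, -0.1, 60.1]
wrist_force: [0.6, -0.9, -1.0]
opening: 0.0602
grasp_force: 0.0
time: 0.93
ee_pos: [0.3518, -0.2009, 0.2706]
tcp_rot: [179.9, -0.1, 96.0]
wrist_force: [-0.8, -0.0, 0.8]
opening: 0.0601
grasp_force: 0.0
```

Scaled: -9.7 degrees / 180 = -0.0539.

```bash
python3 -m pendant '[0.1395,0.0767,0,-0.0539,0.06,0.1395,0.0767,0,-0.0539,0.06,0.1395,0.0767,0,-0.0539,0.06,0.1395,0.0767,0,-0.0539,0.06,0.1395,0.0767,0,-0.0539,0.06]'
python3 -m pendant '[0.1246,0.0991,0,0,0.04,0.1246,0.0991,0,0,0.04,0.1246,0.0991,0,0,0.04,0.1246,0.0991,0,0,0.04,0.1246,0.0991,0,0,0.04]'
python3 - <<'E'
from h import *
o=bot.get_obs();w=bot.camera_info("wrist");im=bot.camera("wrist");cv2.imwrite("pics/w1.png",im);np.save("w1.npy",np.array([w["mtx"].tolist()+[[0]*3],w["extrinsics"][:,:3].tolist()])) if 0 else None
import pickle;pickle.dump(w,open("w1.pkl","wb"));print(o["time"],o["ee_pos"],o["tcp_rot"],np.round(w["extrinsics"],3).tolist())
E
```

```text
time: 1.35
ee_pos: [0.415, -0.0552, 0.2697]
tcp_rot: [180.0, -0.1, 105.3]
wrist_force: [-0.3, -0.1, -0.1]
opening: 0.0598
grasp_force: 0.0
time: 1.77
ee_pos: [0.4785, 0.0906, 0.2689]
tcp_rot: [-179.9, -0.1, 105.2]
wrist_force: [1.0, 0.4, 0.5]
opening: 0.0399
grasp_force: 0.0
1.7667 [0.47846551 0.09058192 0.26888749] [-1.79938851e+02 -6.63188598e-02  1.05228395e+02] [[0.965, 0.249, 0.084, 0.456], [0.262, -0.914, -0.31, 0.171], [-0.0, 0.321, -0.947, 0.386], [0.0, 0.0, 0.0, 1.0]]
```

View pics/w1.png

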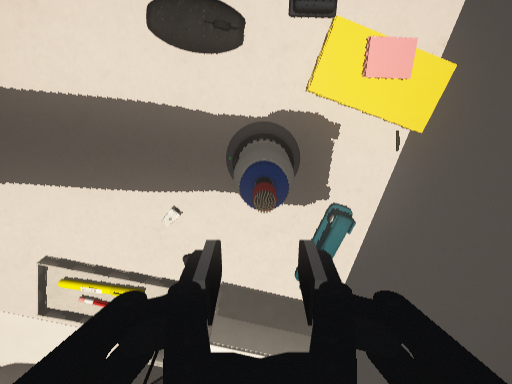

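The wrist view shows the blue collar centred near (264,186), the bristles at (264,200), and the dock's round base at (263,158); the fingers are at the bottom, straddling the collar's column.

Run:
```python
from h import *
import pickle
w=pickle.load(open("w1.pkl","rb"));t=bot.camera_info("top");s=bot.camera_info("scene")
def ell(f,lo,hi,roi):
    im=cv2.imread(f);m=np.zeros(im.shape[:2],np.uint8);x0,y0,x1,y1=roi;m[y0:y1,x0:x1]=mask(im,lo,hi)[y0:y1,x0:x1]
    p=cv2.convexHull(cv2.findNonZero(m));return cv2.fitEllipse(p),cv2.boundingRect(p)
ew=ell("pics/w1.png",(105,120,40),(130,255,255),(225,150,310,225));et=ell("pics/top0.png",(105,150,80),(130,255,255),(295,110,340,160));print(ew,et)
for z in(.110,.122,.134): print(z,plane(w,ew[0][0],z),plane(t,et[0][0],z))
print(tri([ray(w,ew[0][0]),ray(t,et[0][0])]))
z=.122;p=plane(w,ew[0][0],z);print("width px->m",[np.linalg.norm(p-w["extrinsics"][:3,3])*ew[0][1][k]/309.1 for k in(0,1)])
im=cv2.imread("pics/w1.png");cv2.imwrite("pics/c2.png",cv2.resize(im[110:230,210:320],None,fx=5,fy=5,interpolation=2))
```

```text
(((264.88018798828125, 179.302978515625), (34.122406005859375, 44.971107482910156), 103.64292907714844), (241, 162, 47, 31)) (((316.7051086425781, 132.45803833007812), (19.794677734375, 20.87706184387207), 78.64088439941406), (307, 123, 21, 20))
0.11 [0.48274121 0.09313598 0.11      ] [0.48314595 0.08778274 0.11      ]
0.122 [0.48159589 0.09653129 0.122     ] [0.48035615 0.08962139 0.122     ]
0.134 [0.48045057 0.0999266  0.134     ] [0.47756635 0.09146004 0.134     ]
[0.4858216  0.08654936 0.09222738]
width px->m [np.float64(0.030450929583596475), np.float64(0.0401323408151024)]
```

View pics/c2.png

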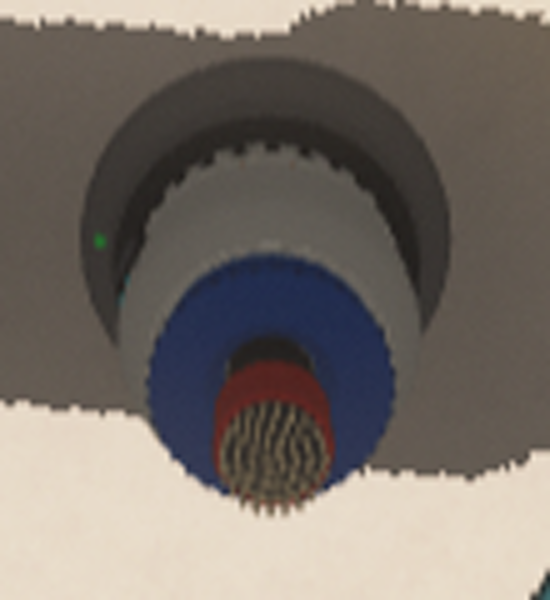

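The crop shows the collar's outer ellipse spanning about x 147–396, y 252–505 (image centre ≈ (264.3,186)), and the bristle tip at (264.6,201.4).

Run:
```python
from h import *
import pickle
w=pickle.load(open("w1.pkl","rb"));t=bot.camera_info("top");s=bot.camera_info("scene")
c=(264.3,186)
for z in(.110,.122,.134): print(z,plane(w,c,z),plane(t,(317,132.5),z))
print("collar tri",tri([ray(w,c),ray(t,(317,132.5))]))
print("bristle wrist at .165,.155",plane(w,(264.6,201.4),.165),plane(w,(264.6,201.4),.155))
im=cv2.imread("pics/w1.png");print("red/bristle top view",plane(t,(160+672/4.2,90+160/4.2),.16))
print("tri bristle",tri([ray(w,(264.6,201.4)),ray(t,(160+672/4.2,90+160/4.2))]))
# dock rim: left/right tangents -> x
print("dock",plane(w,((82+450)/2/5+210,158),.03), plane(t,(310,143.3),.03))
```

```text
0.11 [0.48397142 0.08667659 0.11      ] [0.48304851 0.08718448 0.11      ]
0.122 [0.48277267 0.09035243 0.122     ] [0.48026009 0.08903158 0.122     ]
0.134 [0.48157392 0.09402827 0.134     ] [0.47747166 0.09087869 0.134     ]
collar tri [0.48371557 0.08666794 0.10881511]
bristle wrist at .165,.155 [0.48200452 0.09166327 0.165     ] [0.48316287 0.08806413 0.155     ]
red/bristle top view [0.47998662 0.08883724 0.16      ]
tri bristle [0.48306513 0.08680667 0.1501589 ]
dock [0.48148385 0.09512321 0.03      ] [0.4773316  0.09123787 0.03      ]
```

```bash
python3 -m pendant '[-0.0029,0.0028,0.03,0,0.032,-0.0029,0.0028,0.06,0,0.032,-0.0029,0.0028,0.085,0,0.032,-0.0029,0.0028,0.085,0,0.032]'
python3 - <<'E'
from h import *
import pickle
o=bot.get_obs();w=bot.camera_info("wrist");im=bot.camera("wrist");cv2.imwrite("pics/w2.png",im);pickle.dump(w,open("w2.pkl","wb"))
print(o["ee_pos"],o["wrist_force"])
print(blobs(cv2.bitwise_or(mask(im,(0,120,40),(4,255,255)),mask(im,(170,120,40),(180,255,255)))),blobs(mask(im,(105,120,30),(130,255,255))))
cv2.imwrite("pics/c3.png",cv2.resize(im[150:384,150:370],None,fx=2.5,fy=2.5,interpolation=2))
E
```

```text
time: 2.15
ee_pos: [0.4783, 0.083, 0.1803]
tcp_rot: [-179.6, -0.0, 105.0]
wrist_force: [-0.9, -0.6, -1.1]
opening: 0.0321
grasp_force: 0.0
[0.47829308 0.08304879 0.18033257] [-0.91113176 -0.6184757  -1.12421513]
[([253, 215, 37, 36, 592], [270.1, 227.3]), ([58, 342, 8, 8, 36], [61.1, 345.1])] [([235, 181, 71, 66, 2427], [269.0, 208.7])]
```

View pics/c3.png

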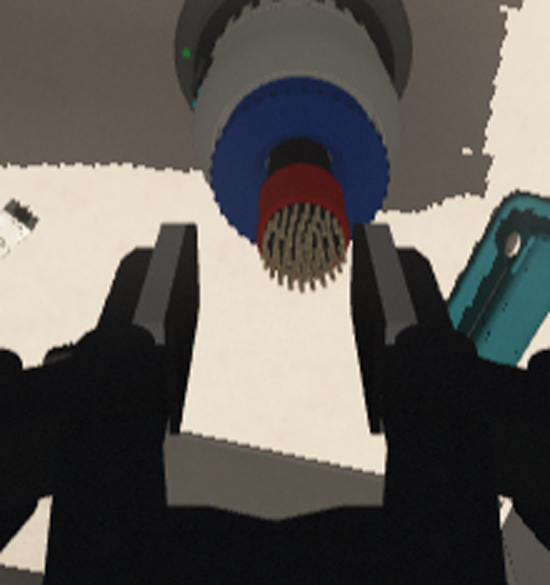

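The crop shows the fingers' mid-plane at column ~259.8, the bristles at (271.6,249), and the collar at about (270.2,215), so the tool sits several mm to the left of the nozzle.

```bash
python3 -m pendant '[0,0,0,0,0.032,0,0,0,0,0.032]'
python3 - <<'E'
from h import *
import pickle
w1=pickle.load(open("w1.pkl","rb"));w=pickle.load(open("w2.pkl","rb"));t=bot.camera_info("top")
for z in(.110,.122,.134): print(z,plane(w,(270.2,215),z),plane(w1,(264.3,186),z))
print("collar tri",tri([ray(w,(270.2,215)),ray(w1,(264.3,186))]),tri([ray(w,(270.2,215)),ray(w1,(264.3,186)),ray(t,(317,132.5))]))
print("tip",tri([ray(w,(271.6,249)),ray(w1,(264.6,201.4))]))
for z in(.15,.16,.17): print(z,plane(w,(271.6,249),z),plane(w1,(264.6,201.4),z))
print(bot.get_obs()["ee_pos"],w["extrinsics"][:3,3],w1["extrinsics"][:3,3])
E
```

```text
time: 2.37
ee_pos: [0.4812, 0.084, 0.1874]
tcp_rot: [179.9, 0.0, 105.0]
wrist_force: [0.3, -0.2, -0.1]
opening: 0.0321
grasp_force: 0.0
0.11 [0.48369067 0.0877263  0.11      ] [0.48397142 0.08667659 0.11      ]
0.122 [0.48200349 0.09261009 0.122     ] [0.48277267 0.09035243 0.122     ]
0.134 [0.48031631 0.09749388 0.134     ] [0.48157392 0.09402827 0.134     ]
collar tri [0.48502413 0.08366279 0.10007833] [0.48401869 0.08638864 0.10719351]
tip [0.48292361 0.08871121 0.15682726]
0.15 [0.48413648 0.08504564 0.15      ] [0.48374204 0.08626456 0.15      ]
0.16 [0.48231959 0.09039903 0.16      ] [0.4825837 0.0898637 0.16     ]
0.17 [0.48050269 0.09575243 0.17      ] [0.48142535 0.09346284 0.17      ]
[0.48115261 0.08399216 0.18741039] [0.45729859 0.16412213 0.29771273] [0.45636927 0.17131572 0.38630957]
```

```bash
python3 -m pendant '[0.0041,0.0029,0.01,0,0.032,0.0041,0.0029,0.02,0,0.032,0.0041,0.0029,0.02,0,0.032,0.0041,0.0029,0.02,0,0.032]'
python3 - <<'E'
from h import *
import pickle
w=bot.camera_info("wrist");im=bot.camera("wrist");cv2.imwrite("pics/w3.png",im);pickle.dump(w,open("w3.pkl","wb"))
o=bot.get_obs();print(o["ee_pos"],o["wrist_force"],o["tcp_rot"])
cv2.imwrite("pics/c4.png",cv2.resize(im[170:384,160:360],None,fx=2.8,fy=2.8,interpolation=2))
E
```

```text
time: 2.7
ee_pos: [0.4819, 0.0891, 0.1646]
tcp_rot: [-179.9, -0.0, 105.0]
wrist_force: [-0.5, -0.2, 0.5]
opening: 0.0321
grasp_force: 0.0
[0.48210999 0.08910318 0.16504574] [-0.36268365  0.3046178  -0.97517603] [-1.79960808e+02  8.61221931e-04  1.05024341e+02]
```

View pics/c4.png

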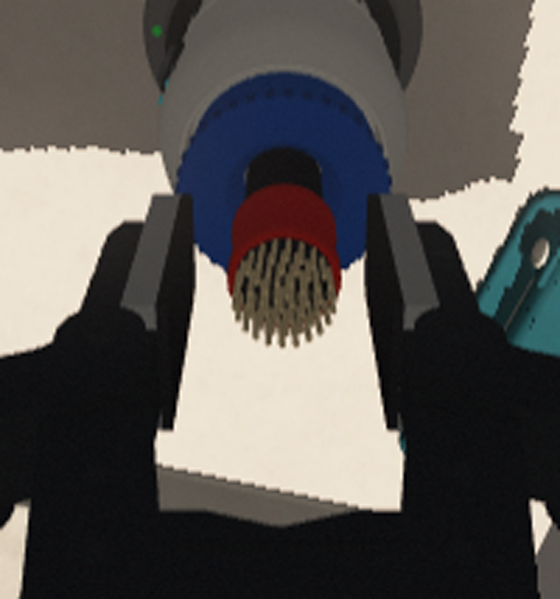

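The crop shows the fingers straddling the sleeve: finger mid-plane at crop column 280, sleeve at 286, i.e. about 1 mm off to the right; bristle tip centre ≈ (261.8,273).

```bash
python3 -m pendant '[0,0.001,0.003,0,0.032,0,0.001,0.004,0,0.032,0,0.001,0.004,0,0.032,0,0.001,0.004,0,0.032]'
python3 - <<'E'
from h import *
import pickle
w1,w2,w3=[pickle.load(open(f"w{k}.pkl","rb")) for k in(1,2,3)]
print(tri([ray(w1,(264.6,201.4)),ray(w3,(261.8,273))]),tri([ray(w1,(264.6,201.4)),ray(w2,(271.6,249)),ray(w3,(261.8,273))]))
# collar outer top edge: front rim of top face in each view (image-up side = +y side, bottom edge of wall)
print("collar tri 13", tri([ray(w1,(264.3,186)),ray(w3,(261.3,170+160/2.8))]))
print("sleeve top rear edge etc z at y axis:",[plane(w3,(261.8,273),z).round(4).tolist() for z in(.155,.16)])
E
```

```text
time: 3.08
ee_pos: [0.4833, 0.0893, 0.1613]
tcp_rot: [-180.0, -0.0, 105.0]
wrist_force: [-0.3, -0.6, -0.1]
opening: 0.0319
grasp_force: 0.0
[0.48337371 0.08734101 0.15300314] [0.48334305 0.08743706 0.15364314]
collar tri 13 [0.48656789 0.07742287 0.08002175]
sleeve top rear edge etc z at y axis: [[0.483, 0.0886, 0.155], [0.4821, 0.0918, 0.16]]
```

```bash
cat > ok.py <<'E'
import sys
from workcell import bot
o=bot.get_obs();f=o["wrist_force"];print(round(o["time"],2),(o["ee_pos"]*1e3).round(2),f.round(1))
sys.exit(f[2]>float(sys.argv[1]))
E
python3 -m pendant '[-0.001,0,0.0025,0,0.032,-0.001,0,0.005,0,0.032,-0.001,0,0.005,0,0.032]' >/dev/null
python3 ok.py 3 && python3 -m pendant '[0,0,0.001,0,0.032,0,0,0.002,0,0.032,0,0,0.002,0,0.032]' >/dev/null
python3 ok.py 3 && python3 -m pendant '[0,0,0.001,0,0.032,0,0,0.002,0,0.032,0,0,0.002,0,0.032]' >/dev/null && python3 ok.py 3 && python3 -m pendant '[0,0,0.001,0,0.032,0,0,0.002,0,0.032,0,0,0.002,0,0.032]' >/dev/null && python3 ok.py 3 && python3 -m pendant '[0,0,0.001,0,0.032,0,0,0.002,0,0.032,0,0,0.002,0,0.032]' >/dev/null && python3 ok.py 3 && python3 -m pendant '[0,0,0.001,0,0.032,0,0,0.002,0,0.032,0,0,0.002,0,0.032]' >/dev/null && python3 ok.py 3
```

```text
3.33 [483.32  88.25 155.68] [-0.3  0.  -0.6]
3.33 [483.32  88.25 155.68] [-0.3  0.  -0.6]False
False
```

```bash
sed -i 's/sys.exit(\(.*\))$/sys.exit(int(\1))/' ok.py
python3 ok.py 3 && python3 -m pendant '[0,0,0.001,0,0.032,0,0,0.002,0,0.032,0,0,0.002,0,0.032]' >/dev/null && python3 ok.py 3 && python3 -m pendant '[0,0,0.001,0,0.032,0,0,0.002,0,0.032,0,0,0.002,0,0.032]' >/dev/null && python3 ok.py 3 && python3 -m pendant '[0,0,0.001,0,0.032,0,0,0.002,0,0.032,0,0,0.002,0,0.032]' >/dev/null && python3 ok.py 3 && python3 -m pendant '[0,0,0.001,0,0.032,0,0,0.002,0,0.032,0,0,0.002,0,0.032]' >/dev/null && python3 ok.py 3 && python3 -m pendant '[0,0,0.001,0,0.032,0,0,0.002,0,0.032,0,0,0.002,0,0.032]' >/dev/null && python3 ok.py 3
```

```text
3.33 [483.32  88.25 155.68] [-0.3  0.  -0.6]
3.58 [483.45  88.35 154.08] [0.1 0.  0.2]
3.83 [483.46  88.34 152.07] [-0.3  0.5  0.5]
4.08 [483.44  88.34 150.05] [-0.1  0.   0.1]
4.33 [483.45  88.34 148.05] [-0.6  0.3 -0.8]
4.58 [483.45  88.35 146.05] [-0.3 -0.2  0.2]
```

```bash
python3 ok.py 3 && python3 -m pendant '[0,0,0.001,0,0.032,0,0,0.001,0,0.032]' >/dev/null && python3 ok.py 3 && python3 -m pendant '[0,0,0.001,0,0.032,0,0,0.001,0,0.032]' >/dev/null && python3 ok.py 3 && python3 -m pendant '[0,0,0.001,0,0.032,0,0,0.001,0,0.032]' >/dev/null && python3 ok.py 3 && python3 -m pendant '[0,0,0.001,0,0.032,0,0,0.001,0,0.032]' >/dev/null && python3 ok.py 3 && python3 -m pendant '[0,0,0.001,0,0.032,0,0,0.001,0,0.032]' >/dev/null && python3 ok.py 3 && python3 -m pendant '[0,0,0.001,0,0.032,0,0,0.001,0,0.032]' >/dev/null && python3 ok.py 3 && python3 -m pendant '[0,0,0.001,0,0.032,0,0,0.001,0,0.032]' >/dev/null && python3 ok.py 3 && python3 -m pendant '[0,0,0.001,0,0.032,0,0,0.001,0,0.032]' >/dev/null && python3 ok.py 3
```

```text
4.58 [483.45  88.35 146.05] [-0.3 -0.2  0.2]
4.75 [483.54  88.36 145.2 ] [-0.1  0.7  1.1]
4.92 [483.56  88.37 144.42] [-0.4  0.1  3.6]
```

```bash
python3 -m pendant '[0,0,0.001,0,0.032,0,0,0.002,0,0.032,0,0,0.0025,0,0.032,0,0,0.0025,0,0.032]' >/dev/null ; python3 ok.py 13 && python3 -m pendant '[0,0,0.0005,0,0.032,0,0,0.0005,0,0.032]' >/dev/null && python3 ok.py 13 && python3 -m pendant '[0,0,0.0005,0,0.032,0,0,0.0005,0,0.032]' >/dev/null && python3 ok.py 13 && python3 -m pendant '[0,0,0.0005,0,0.032,0,0,0.0005,0,0.032]' >/dev/null ; python3 ok.py 13
```

```text
5.25 [483.61  88.37 142.49] [-3.1 -0.5  8.6]
5.42 [483.62  88.35 142.15] [-3.6 -1.4  9.5]
5.58 [483.63  88.37 141.75] [-2.9 -0.7 10. ]
5.75 [483.62  88.38 141.37] [-3.4 -0.3 11.8]
```

```bash
python3 -m pendant '[0,0,0.0005,0,0.032,0,0,0.0005,0,0.032]' >/dev/null ; python3 ok.py 13.3 && python3 -m pendant '[0,0,0.0005,0,0.032,0,0,0.0005,0,0.032]' >/dev/null && python3 ok.py 13.3 ; python3 -m pendant '[0,0,0,0,0.032]' >/dev/null; python3 ok.py 14
```

```text
5.92 [483.65  88.38 141.03] [-3.7 -0.6 12.6]
6.08 [483.64  88.35 140.66] [-4.2 -0.6 13.2]
6.17 [483.61  88.36 140.7 ] [-4.4 -1.3 13.2]
```

```bash
python3 -m pendant '[0,0,0.0005,0,0.032,0,0,0.0005,0,0.032,0,0,0.0005,0,0.032]' >/dev/null ; python3 ok.py 14.3 && python3 -m pendant '[0,0,0.0004,0,0.032,0,0,0.0004,0,0.032,0,0,0.0004,0,0.032]' >/dev/null && python3 ok.py 14.3 ; python3 -m pendant '[0,0,0,0,0.032]' >/dev/null; python3 ok.py 14
python3 - <<'E'
from h import *
im=bot.camera("wrist");cv2.imwrite("pics/w4.png",im);cv2.imwrite("pics/c5.png",cv2.resize(im[170:384,160:360],None,fx=2.8,fy=2.8,interpolation=2))
E
```

```text
6.42 [483.65  88.36 140.38] [-5.  -0.6 14.4]
6.5 [483.64  88.37 140.41] [-5.1  0.5 14.1]
```

View pics/c5.png

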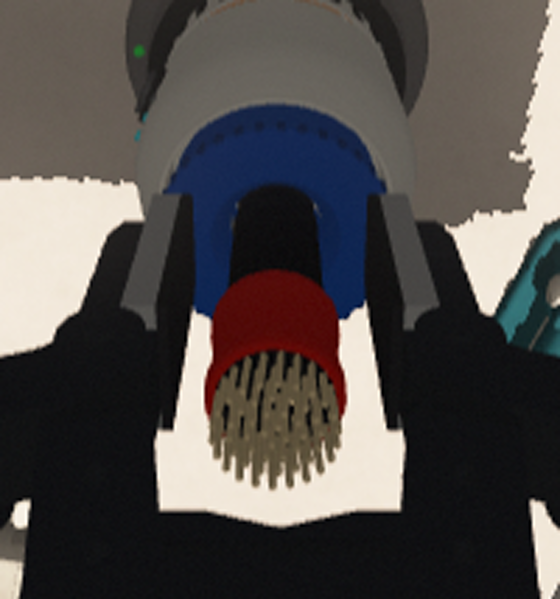

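The crop shows the sleeve standing higher with a long stretch of black tube visible (crop rows 185–270), consistent with the brush having popped up; I'll verify numerically while rising to grip height.

```bash
python3 - <<'E'
from h import *
w=bot.camera_info("wrist")
for z in(.154,.162): print(z,proj(w,np.array([.4833,.088,z])),proj(w,np.array([.4833,.088,z-.025])))
E
python3 -m pendant '[0,0,-0.002,0,0.032,0,0,-0.006,0,0.032,0,0,-0.011,0,0.032,0,0,-0.0135,0,0.032,0,0,-0.0135,0,0.032]'
python3 -m pendant '[0,0,0,0,0.015,0,0,0,0,0.015,0,0,0,0,0.015,0,0,0,0,0.015,0,0,0,0,0.015]' 30
```

```text
0.154 [258.97347875 304.81069447] [258.93465809 269.9728533 ]
0.162 [258.98919767 318.91693142] [258.94566682 279.85213887]
time: 6.97
ee_pos: [0.4837, 0.0884, 0.1527]
tcp_rot: [180.0, 0.0, 105.0]
wrist_force: [0.3, 0.4, -0.1]
opening: 0.0319
grasp_force: 0.0
time: 7.38
ee_pos: [0.4835, 0.0883, 0.1521]
tcp_rot: [-180.0, -0.0, 105.0]
wrist_force: [0.0, 0.3, 0.3]
opening: 0.0188
grasp_force: 29.2
```

```bash
python3 -m pendant '[0,0,-0.001,0,0.015,0,0,-0.002,0,0.015,0,0,-0.003,0,0.015]' >/dev/null;python3 ok.py 5; python3 -m pendant '[0,0,-0.001,0,0.015,0,0,-0.003,0,0.015,0,0,-0.004,0,0.015]' >/dev/null;python3 ok.py 5;  python3 -m pendant '[0,0,-0.003,0,0.015,0,0,-0.006,0,0.015,0,0,-0.009,0,0.015]' >/dev/null;python3 ok.py 5
```

```text
7.63 [483.46  88.33 155.26] [ 0.3 -0.4  0. ]
7.88 [483.59  88.37 159.59] [-0.2 -0.5  0. ]
8.13 [483.55  88.36 168.69] [-0.6  1.  -0.6]
```

```bash
python3 -m pendant '[0,0,-0.035,0,0.015,0.035,0.006,-0.07,0,0.015,0.07,0.012,-0.072,0,0.015,0.105,0.018,-0.072,0,0.015,0.14,0.0238,-0.072,0,0.015]' >/dev/null; python3 -m pendant '[0.04,0.006,0,0,0.015,0.08,0.012,0,0,0.015,0.11,0.018,0,0,0.015,0.13,0.0238,0,0,0.015,0.1408,0.0239,0,0,0.015]' >/dev/null;  python3 -m pendant '[0,0,0,0,0.015,0,0,0,0,0.015,0,0,0,0,0.015]'
python3 - <<'E'
from h import *
import pickle
w=bot.camera_info("wrist");im=bot.camera("wrist");cv2.imwrite("pics/w5.png",im);pickle.dump(w,open("w5.pkl","wb"))
print(proj(w,np.array([.457,.372,.024])))
E
```

```text
time: 9.22
ee_pos: [0.457, 0.3709, 0.2406]
tcp_rot: [180.0, 0.0, 105.0]
wrist_force: [-0.2, -0.5, -0.5]
opening: 0.0192
grasp_force: 29.4
[259.71643666 164.34869392]
```

View pics/w5.png

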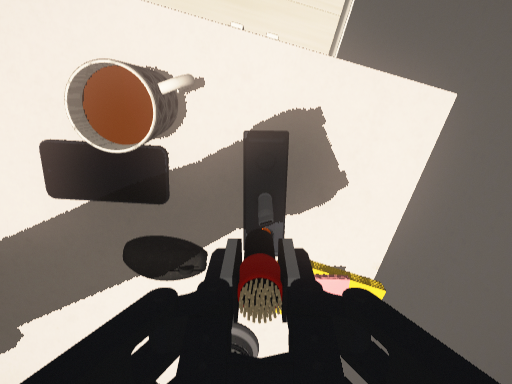

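The wrist view shows the rack lined up with the image columns (x ≈ 244–288), its free end at row ≈ 131, the grey nozzle at (265,208), and the brush held between the fingers at (262,280).

Run:
```python
from h import *
import pickle
w=pickle.load(open("w5.pkl","rb"));im=cv2.imread("pics/w5.png");g=cv2.cvtColor(im,6)
print(g[120:200:3,238:296:2])
```

```text
[[241 241 242 242 242 242 242 242 242 241 242 241 201 242 123 121 122 123
  121 122 122 121 120 120 120 121 121 120 120]
 [240 241 241 241 242 241 241 242 242 241 200 124 123 123 123 121 121 122
  120 120 119 121 120 120 121 119 118 118 119]
 [240 240 240 241 241 241 241 241 123 123 121 122 121 121 120 118 120 118
  119 118 120 119 119 119 118 118 118 116 116]
 [240 241 241 241 241 241 198 123 121 123 122 119 120 119 117 119 118 118
  118 116 117 117 118 117 117 117 117 116 116]
 [240 241 241  84  96  73  72  72  70  70  68  69  68  67  67  66  64  65
   64  65  63  63  63  62  62  70 114 113 116]
 [240 240 241  83  98  71  70  71  70  70  68  69  66  65  66  65  65  63
   62  61  61  62  61  61  62  58 114 113 113]
 [239 240 240  74  71  70  73  72  71  68  69  68  68  66  65  65  65  63
   63  63  62  63  62  61  58  56 113 114 111]
 [121 198 120  68  68  70  70  71  70  69  67  69  67  67  66  66  63  65
   63  64  63  61  62  57  55  63 112 111 111]
 [119 119 118  65  66  67  66  65  64  63  63  63  61  60  60  58  59  57
   57  54  56  56  54  55  54  70 109 109 108]
 [116 117 1
[... 1467 characters left out ...]
 44  44  42  42  42  41  40  41  42  40  41  41
   41  42  41  42  41  44  49 102 103 104 104]
 [103 102 103  39  42  41  42  41  42  42  41  40  41  40  42  41  40  40
   42  43  42  44  43  43  50 105 103 105 106]
 [101 103 103  37  41  43  42  41  42  40  42  41  39  40  41  40  40  40
   42  41  41  42  44  42  66 106 105 104 105]
 [103 103 103  39  41  42  40  41  43  41  40  41  44  43  50  40  40  42
   41  42  43  44  44  44  84 105 104 106 106]
 [103 102 101  36  41  42  39  39  39  39  37  68  67  64  64  66  59  40
   41  42  42  44  44  42  84 104 105 106 106]
 [103 104 103  36  38  40  41  40  38  39  57  62  63  63  64  62  63  42
   41  43  44  44  44  42 102 104 105 106 106]]
```

Run:
```python
from h import *
import pickle
w=pickle.load(open("w5.pkl","rb"));im=cv2.imread("pics/w5.png");g=cv2.cvtColor(im,6).astype(int)
print(np.round(w["extrinsics"],3).tolist())
ux=np.array([np.cos(np.radians(15)),np.sin(np.radians(15))])
for r in(134,138,146,160,175,190):
    L=next(c for c in range(236,256) if g[r,c]<100 and g[r,c-1]>100-0 or g[r,c]<80);R=next(c for c in range(296,270,-1) if g[r,c]<85)
    for z in (.0,.024):
        a,b=plane(w,(L-.5,r),z),plane(w,(R+.5,r),z);print(r,L,R,z,a.round(4),b.round(4),round(np.linalg.norm(a-b),4),((a+b)/2).round(4))
for r,z in((130,0),(131,0),(142,.024),(143,.024)): print(r,plane(w,(265.5,r),z).round(4))
t=bot.camera_info("top");ti=cv2.imread("pics/top0.png");tg=cv2.cvtColor(ti,6)
print(tg[142:165,172:200])
```

```text
[[0.966, 0.244, 0.084, 0.435], [0.258, -0.914, -0.312, 0.452], [0.001, 0.323, -0.946, 0.358], [0.0, 0.0, 0.0, 1.0]]
134 244 288 0.0 [0.4313 0.3961 0.    ] [0.4813 0.4094 0.    ] 0.0518 [0.4563 0.4028 0.    ]
134 244 288 0.024 [0.4315 0.3998 0.024 ] [0.4782 0.4123 0.024 ] 0.0483 [0.4549 0.4061 0.024 ]
138 244 288 0.0 [0.4324 0.3916 0.    ] [0.4826 0.405  0.    ] 0.052 [0.4575 0.3983 0.    ]
138 244 288 0.024 [0.4326 0.3957 0.024 ] [0.4795 0.4082 0.024 ] 0.0485 [0.456  0.4019 0.024 ]
146 243 288 0.0 [0.4335 0.3823 0.    ] [0.4853 0.3961 0.    ] 0.0536 [0.4594 0.3892 0.    ]
146 243 288 0.024 [0.4336 0.387  0.024 ] [0.482  0.3998 0.024 ] 0.05 [0.4578 0.3934 0.024 ]
160 243 287 0.0 [0.4375 0.3661 0.    ] [0.489  0.3798 0.    ] 0.0532 [0.4632 0.373  0.    ]
160 243 287 0.024 [0.4374 0.3719 0.024 ] [0.4854 0.3847 0.024 ] 0.0497 [0.4614 0.3783 0.024 ]
175 243 286 0.0 [0.442  0.3482 0.    ] [0.4931 0.3619 0.    ] 0.0529 [0.4675 0.355  0.    ]
175 243 286 0.024 [0.4415 0.3552 0.024 ] [0.4892 0.3679 0.024 ] 0.0493 [0.4653 0.3615 0.024 ]
190 243 286 0.0 [0.4466 0.3298 0.    ] [0.4985 0.3436 0. 
[... 2228 characters left out ...]
 83  54  54  57  62  70  67  69  65  67  64  65  71  63  65  69  69  67
   69  63  66  63  70  61  54  50  45  43]
 [102  59  52  55  62  66  65  63  67  64  67  66  69  68  67  69  67  65
   63  60  53  52  49  43  38  36  37  37]
 [115  66  51  49  62  66  67  69  66  68  66  66  65  62  62  59  57  53
   47  45  36  35  31  33  39  43  54  61]
 [126  74  49  49  59  66  65  70  67  64  63  62  59  50  48  45  41  39
   33  33  34  47  50  56  72  83  99 113]
 [130  82  52  42  57  59  63  58  54  57  48  43  37  37  36  31  33  40
   40  53  78  89  98 108 128 137 143 152]
 [141  92  51  39  45  55  47  46  41  39  36  34  33  39  39  43  56  74
   84 106 130 139 146 151 159 162 165 165]]
```

```bash
python3 - <<'E'
from h import *
import pickle
w=pickle.load(open("w5.pkl","rb"))
p=plane(w,(266,195),.083);print(p, .9659*p[0]+.2588*p[1], -.2588*p[0]+.9659*p[1]+.045)
E
python3 -m pendant '[0.0013,0.0056,0.035,0,0.015,0.0013,0.0056,0.07,0,0.015,0.0013,0.0056,0.11,0,0.015,0.0013,0.0056,0.14,0,0.015,0.0013,0.0056,0.15,0,0.015]' >/dev/null; python3 -m pendant '[0,0,0,0,0.015,0,0,0,0,0.015]' >/dev/null; python3 ok.py 3 && python3 -m pendant '[0,0,0.003,0,0.015,0,0,0.005,0,0.015,0,0,0.005,0,0.015]' >/dev/null; python3 ok.py 3  && python3 -m pendant '[0,0,0.003,0,0.015,0,0,0.005,0,0.015,0,0,0.005,0,0.015]' >/dev/null; python3 ok.py 3
```

```text
[0.46653274 0.35894919 0.083     ] 0.5435200204340229 0.27097035535718894
9.85 [462.47 374.26  91.79] [0.5 0.6 0.1]
10.1 [462.52 375.    86.58] [-0.2 -0.7 -0.8]
10.35 [461.81 374.59  79.95] [-0.4 -1.6 -0.8]
```

```bash
python3 ok.py 3  && python3 -m pendant '[0,0,0.002,0,0.015,0,0,0.004,0,0.015,0,0,0.004,0,0.015]' >/dev/null; python3 ok.py 3 && python3 -m pendant '[0,0,0.002,0,0.015,0,0,0.004,0,0.015,0,0,0.004,0,0.015]' >/dev/null; python3 ok.py 3 && python3 -m pendant '[0,0,0.002,0,0.015,0,0,0.004,0,0.015,0,0,0.004,0,0.015]' >/dev/null; python3 ok.py 3 && python3 -m pendant '[0,0,0.002,0,0.015,0,0,0.003,0,0.015,0,0,0.003,0,0.015]' >/dev/null; python3 ok.py 3 && python3 -m pendant '[0,0,0.001,0,0.015,0,0,0.002,0,0.015,0,0,0.002,0,0.015]' >/dev/null; python3 ok.py 3 && python3 -m pendant '[0,0,0.001,0,0.015,0,0,0.002,0,0.015,0,0,0.002,0,0.015]' >/dev/null; python3 ok.py 3 && python3 -m pendant '[0,0,0.001,0,0.015,0,0,0.002,0,0.015,0,0,0.002,0,0.015]' >/dev/null; python3 ok.py 3
```

```text
10.35 [461.81 374.59  79.95] [-0.4 -1.6 -0.8]
10.6 [461.77 374.51  75.74] [-0.4 -0.5 -0.8]
10.85 [461.78 374.5   71.76] [-0.1  0.5  0.4]
11.1 [461.81 374.51  67.81] [ 0.2 -0.4 -0.5]
11.35 [461.85 374.55  64.98] [-0.2 -0.1 -0.6]
11.6 [461.89 374.57  63.06] [-0.   0.2 -0.4]
11.85 [461.9  374.57  61.06] [0.1 0.6 0.4]
12.1 [461.85 374.56  59.02] [ 0.5 -0.4 -0.3]
```

```bash
python3 ok.py 3 && python3 -m pendant '[0,0,0.001,0,0.015,0,0,0.002,0,0.015,0,0,0.002,0,0.015]' >/dev/null; python3 ok.py 3 && python3 -m pendant '[0,0,0.001,0,0.015,0,0,0.002,0,0.015,0,0,0.002,0,0.015]' >/dev/null; python3 ok.py 3 && python3 -m pendant '[0,0,0.001,0,0.015,0,0,0.001,0,0.015]' >/dev/null; python3 ok.py 3 && python3 -m pendant '[0,0,0.001,0,0.015,0,0,0.001,0,0.015]' >/dev/null; python3 ok.py 3 && python3 -m pendant '[0,0,0.001,0,0.015,0,0,0.001,0,0.015]' >/dev/null; python3 ok.py 3 && python3 -m pendant '[0,0,0.001,0,0.015,0,0,0.001,0,0.015]' >/dev/null; python3 ok.py 3
```

```text
12.1 [461.85 374.56  59.02] [ 0.5 -0.4 -0.3]
12.35 [461.87 374.57  57.01] [-0.6 -0.2 -0.5]
12.6 [461.98 374.65  55.22] [-0.5  0.1 -0.6]
12.77 [462.06 374.79  54.86] [-0.1 -0.9  4.6]
12.77 [462.06 374.79  54.86] [-0.1 -0.9  4.6]
12.77 [462.06 374.79  54.86] [-0.1 -0.9  4.6]
12.77 [462.06 374.79  54.86] [-0.1 -0.9  4.6]
```

```bash
python3 -m pendant '[0,0,0,0,0.025,0,0,0,0,0.03,0,0,0,0,0.04,0,0,0,0,0.04]' >/dev/null; python3 ok.py 3; python3 -m pendant '[0,0,-0.02,0,0.04,0,0,-0.05,0,0.04,0,0,-0.09,0,0.04,0,0,-0.12,0,0.04,0,0,-0.12,0,0.04]' >/dev/null; python3 -m pendant '[-0.03,0,0,0,0.05,-0.06,0,0,0,0.05,-0.09,0,0,0,0.05,-0.09,0,0,0,0.05,-0.09,0,0,0,0.05]' >/dev/null;python3 ok.py 3
python3 - <<'E'
from h import *
import pickle
w=bot.camera_info("wrist");im=bot.camera("wrist");cv2.imwrite("pics/w6.png",im);pickle.dump(w,open("w6.pkl","wb"))
print("orange",blobs(mask(im,(4,150,60),(15,255,255)),10),"red",blobs(cv2.bitwise_or(mask(im,(0,120,40),(3,255,255)),mask(im,(170,120,40),(180,255,255)))))
def P(lat,lon,z): return np.array([.9659*lat-.2588*lon,.2588*lat+.9659*lon,z])
for n,p in(("orange tip",P(.5425,.1513,.099)),("orange foot24",P(.5425,.1513,.024)),("brush sleeve",P(.5425,.2413,.049)),("brush tip",P(.5425,.2413,.065))): print(n,p,proj(w,p))
print(bot.get_obs()["ee_pos"])
E
```

```text
13.1 [461.91 374.59  54.13] [ 0.   0.5 -0.2]
13.93 [485.66 286.58 174.38] [-0.5  0.8  0.2]
orange [([6, 0, 69, 23, 1059], [40.4, 8.5]), ([249, 171, 21, 48, 727], [258.7, 192.5]), ([202, 347, 21, 5, 40], [212.2, 348.8])] red [([245, 61, 9, 28, 48], [248.0, 75.6]), ([255, 60, 18, 30, 69], [266.3, 77.6])]
orange tip [0.48484431 0.28653967 0.099     ] [258.46971717 216.07220795]
orange foot24 [0.48484431 0.28653967 0.024     ] [258.64895524 183.03872905]
brush sleeve [0.46155231 0.37347067 0.049     ] [258.18145464  76.48934662]
brush tip [0.46155231 0.37347067 0.065     ] [258.11047267  75.83918965]
[0.48543189 0.28746954 0.17431121]
```

```bash
python3 -m pendant '[-0.0008,-0.0007,0.02,0,0.05,-0.0008,-0.0007,0.05,0,0.05,-0.0008,-0.0007,0.08,0,0.05,-0.0008,-0.0007,0.1,0,0.05,-0.0008,-0.0007,0.1104,0,0.05]' >/dev/null; python3 -m pendant '[0,0,0,0,0.04,0,0,0,0,0.03]' >/dev/null; python3 ok.py 3 && python3 -m pendant '[0,0,0,0,0.01,0,0,0,0,0.01,0,0,0,0,0.01,0,0,0,0,0.01,0,0,0,0,0.01]' 60
```

```text
14.57 [484.69 287.4   64.3 ] [ 0.5 -0.4  1.6]
time: 14.98
ee_pos: [0.4856, 0.2874, 0.0656]
tcp_rot: [179.8, -0.1, 105.0]
wrist_force: [-0.8, 1.1, 5.6]
opening: 0.0137
grasp_force: 58.8
```

```bash
python3 -m pendant '[0,0,-0.02,0,0.01,0,0,-0.06,0,0.01,0,0,-0.1,0,0.01,0,0,-0.14,0,0.01,0,0,-0.16,0,0.01]' >/dev/null; python3 ok.py 5; python3 -m pendant '[-0.04,-0.0107,0,0,0.01,-0.08,-0.021,0,0,0.01,-0.12,-0.033,0,0,0.01,-0.16,-0.0445,0,0,0.01,-0.1917,-0.0534,0,0,0.01]' >/dev/null; python3 -m pendant '[0,0,0,0,0.01,0,0,0,0,0.01,0,0,0,0,0.01]' >/dev/null;python3 ok.py 3
python3 - <<'E'
from h import *
import pickle
w=bot.camera_info("wrist");im=bot.camera("wrist");cv2.imwrite("pics/w7.png",im);pickle.dump(w,open("w7.pkl","wb"))
o=bot.get_obs();T=o["ee_pos"];print(T,o["opening"],o["grasp_force"])
m=mask(im,(4,150,60),(15,255,255));print(blobs(m,20))
m=m[:, 230:300];
for r in range(180,384,6):
    c=np.flatnonzero(m[r]); 
    if len(c): print(r,c[0]+230,c[-1]+230,end=" | ")
tx=np.array([np.cos(np.radians(105)),np.sin(np.radians(105)),0])
for d in(-.003,0,.003): print("\ntip",d,proj(w,T+tx*d+[0,0,.0334]),"foot",proj(w,T+tx*d-[0,0,.0566]))
print("collar",blobs(mask(im,(105,120,30),(130,255,255))))
E
```

```text
15.4 [485.45 287.04 229.68] [0.6 0.2 0.2]
16.07 [482.97  87.79 224.29] [-0.3  0.6 -0.2]
[0.48297245 0.08830215 0.22414624] 0.014204096076086112 58.6977481842041
[([244, 221, 32, 127, 3012], [259.5, 278.5])]
222 254 264 | 228 248 270 | 234 246 272 | 240 246 273 | 246 246 272 | 252 246 273 | 258 246 273 | 264 245 274 | 270 245 274 | 276 244 275 | 282 244 275 | 288 244 275 | 294 244 275 | 300 248 271 | 306 252 268 | 312 252 268 | 318 252 268 | 324 252 268 | 330 252 268 | 336 252 268 | 342 252 267 | 
tip -0.003 [260.53199302 347.98879779] foot [259.85151502 231.94225009]

tip 0 [260.53261644 341.168969  ] foot [259.84842632 227.56830096]

tip 0.003 [260.53325129 334.22404998] foot [259.84530629 223.14996937]
collar [([231, 169, 58, 56, 2143], [259.7, 197.0])]
```

```bash
python3 -m pendant '[0,0,0.015,0,0.01,0,0,0.03,0,0.01,0,0,0.039,0,0.01,0,0,0.039,0,0.01]' >/dev/null; python3 ok.py 4 && python3 -m pendant '[0,0,0.002,0,0.01,0,0,0.004,0,0.01,0,0,0.004,0,0.01]' >/dev/null; python3 ok.py 4 && python3 -m pendant '[0,0,0.002,0,0.01,0,0,0.004,0,0.01,0,0,0.004,0,0.01]' >/dev/null; python3 ok.py 4 && python3 -m pendant '[0,0,0.002,0,0.01,0,0,0.004,0,0.01,0,0,0.004,0,0.01]' >/dev/null; python3 ok.py 4 && python3 -m pendant '[0,0,0.001,0,0.01,0,0,0.002,0,0.01,0,0,0.002,0,0.01]' >/dev/null; python3 ok.py 4  && python3 -m pendant '[0,0,0.001,0,0.01,0,0,0.002,0,0.01,0,0,0.002,0,0.01]' >/dev/null; python3 ok.py 4
```

```text
16.45 [482.04  88.62 182.83] [ 0.4 -0.9 -0.2]
16.7 [483.01  88.03 181.24] [-0.1  0.8  0.4]
16.95 [482.82  87.71 176.68] [-0.1 -0.2  0.2]
17.2 [482.71  87.72 172.46] [ 0.4 -0.5 -0.5]
17.45 [482.79  87.75 170.68] [ 0.8  0.1 -0.2]
17.7 [482.79  87.75 168.67] [-0.8 -0.7 -0.1]
```

```bash
python3 ok.py 4 && python3 -m pendant '[0,0,0.001,0,0.01,0,0,0.002,0,0.01,0,0,0.002,0,0.01]' >/dev/null; python3 ok.py 8 && python3 -m pendant '[0,0,0.001,0,0.01,0,0,0.002,0,0.01,0,0,0.002,0,0.01]' >/dev/null; python3 ok.py 8 && python3 -m pendant '[0,0,0.001,0,0.01,0,0,0.001,0,0.01]' >/dev/null; python3 ok.py 10 && python3 -m pendant '[0,0,0.001,0,0.01,0,0,0.001,0,0.01]' >/dev/null; python3 ok.py 12  && python3 -m pendant '[0,0,0.001,0,0.01,0,0,0.001,0,0.01]' >/dev/null; python3 ok.py 12  && python3 -m pendant '[0,0,0.001,0,0.01,0,0,0.001,0,0.01]' >/dev/null; python3 ok.py 12
```

```text
17.7 [482.79  87.75 168.67] [-0.8 -0.7 -0.1]
17.95 [482.78  87.74 166.69] [-0.  -0.1 -0.8]
18.2 [482.8   87.75 164.65] [-0.5 -0.2 -0.4]
18.37 [482.85  87.74 163.73] [ 0.8 -0.   0.1]
18.53 [482.93  87.83 162.85] [ 0.6  0.8 -0.4]
18.7 [483.03  87.84 162.08] [-0.6  0.8  1.4]
18.87 [483.04  87.85 161.17] [0.1 0.4 4.4]
```

```bash
python3 -m pendant '[0,0,0.001,0,0.01,0,0,0.001,0,0.01]' >/dev/null; python3 ok.py 16 && python3 -m pendant '[0,0,0.001,0,0.01,0,0,0.001,0,0.01]' >/dev/null; python3 ok.py 16 && python3 -m pendant '[0,0,0.001,0,0.01,0,0,0.001,0,0.01]' >/dev/null; python3 ok.py 16 && python3 -m pendant '[0,0,0.001,0,0.01,0,0,0.001,0,0.01]' >/dev/null; python3 ok.py 16  && python3 -m pendant '[0,0,0.001,0,0.01,0,0,0.001,0,0.01]' >/dev/null; python3 ok.py 16  && python3 -m pendant '[0,0,0.001,0,0.01,0,0,0.001,0,0.01]' >/dev/null; python3 ok.py 16
```

```text
19.03 [483.06  87.85 160.29] [0.7 1.5 6. ]
19.2 [483.11  87.87 159.48] [-0.4  1.2  7.8]
19.37 [483.17  87.86 158.8 ] [-0.4  0.6  9.7]
19.53 [483.17  87.88 157.99] [0.2 0.5 3.3]
19.7 [483.1   87.86 156.14] [1.4 1.  4.5]
19.87 [482.94  87.68 154.8 ] [1.5 0.9 0.6]
```

```bash
python3 -m pendant '[0,0,0,0,0.01,0,0,0,0,0.01]' >/dev/null; python3 ok.py 16; python3 -m pendant '[0,0,0.0008,0,0.01,0,0,0.0008,0,0.01,0,0,0.0008,0,0.01]' >/dev/null; python3 ok.py 12;  python3 -m pendant '[0,0,-0.001,0,0.01,0,0,-0.001,0,0.01,0,0,-0.001,0,0.01]' >/dev/null; python3 ok.py 12; python3 -m pendant '[0,0,-0.0007,0,0.01,0,0,-0.0007,0,0.01,0,0,-0.0007,0,0.01]' >/dev/null; python3 ok.py 12
```

```text
20.03 [482.89  87.67 154.69] [1.5 0.1 2.3]
20.28 [482.89  87.71 154.3 ] [ 1.  -0.1  5.1]
20.53 [482.82  87.7  154.77] [ 1.8 -0.3 -0.4]
20.78 [482.65  87.72 155.19] [ 3.  -0.2 -4.3]
```

```bash
python3 -m pendant '[0,0,0.0006,0,0.01,0,0,0.0006,0,0.01]' >/dev/null; python3 ok.py 12; python3 -m pendant '[0,0,0,0,0.02,0,0,0,0,0.03,0,0,0,0,0.04,0,0,0,0,0.04]' >/dev/null; python3 ok.py 9; python3 -m pendant '[0,0,-0.02,0,0.04,0,0,-0.05,0,0.04,0,0,-0.08,0,0.045,0,0,-0.12,0,0.045,0,0,-0.12,0,0.045]' >/dev/null;  python3 -m pendant '[0,0,0,0,0.045,0,0,0,0,0.045,0,0,0,0,0.045]' >/dev/null; python3 ok.py 9
python3 - <<'E'
from h import *
w=bot.camera_info("wrist");im=bot.camera("wrist");cv2.imwrite("pics/w8.png",im)
m=mask(im,(4,150,60),(15,255,255));print("orange",blobs(m,20),"collar",blobs(mask(im,(105,120,30),(130,255,255))))
for n,d in(("tip",.0675),("shoulder58",.0355),("collar top",0)): print(n,[proj(w,np.array([.4829,.088,c+d])).round(1).tolist() for c in(.118,.121,.124)])
a=cv2.resize(im[110:270,190:330],None,fx=3.5,fy=3.5,interpolation=2);s=cv2.imread
sc=bot.camera("scene");b=cv2.resize(sc[110:290,150:320],(529,560),interpolation=2)[:560,:300*1]
b=cv2.resize(sc[115:275,160:305],None,fx=2,fy=3.5*160/160,interpolation=2)
h=a.shape[0];b=cv2.resize(b,(300,h));cv2.imwrite("pics/fin.png",np.hstack([a,b]))
E
```

```text
20.95 [482.65  87.72 155.01] [ 1.9 -0.1 -2.8]
21.28 [482.8   87.82 155.38] [-1.1 -0.3  0.1]
21.95 [482.52  87.71 273.98] [ 0.2  0.6 -0.8]
orange [([251, 172, 19, 42, 583], [259.9, 190.2])] collar [([238, 156, 47, 32, 706], [262.4, 169.4])]
tip [[260.5, 208.8], [260.5, 210.3], [260.5, 212.0]]
shoulder58 [[260.4, 194.0], [260.4, 195.2], [260.4, 196.5]]
collar top [[260.4, 181.2], [260.4, 182.2], [260.4, 183.2]]
```

View pics/fin.png

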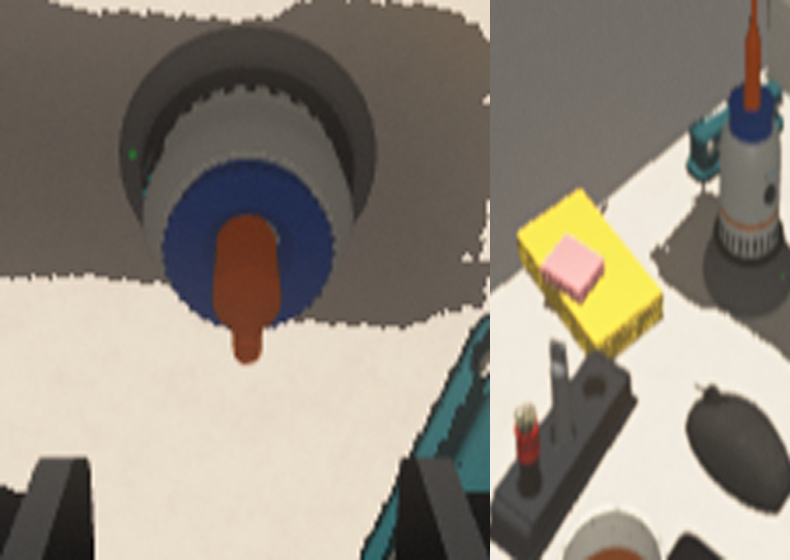

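The picture shows the orange nozzle upright in the collar, with its tip at about (260,212) in the full frame. That matches the height of a locked nozzle. On the right, the brush stands in the end well and the grey nozzle is untouched.

Run:
```python
from h import *
a=cv2.imread("pics/scene0.png");b=bot.camera("scene")
for im in(a,b): print(blobs(mask(im,(105,120,50),(130,255,255))[130:165,265:310],30))
print(bot.get_obs()["wrist_force"].round(1));print(bot.job_done())
```

```text
[([10, 9, 23, 15, 236], [20.8, 16.7])]
[([11, 10, 21, 15, 194], [20.7, 18.0])]
[-0.2 -0.1 -0.2]
the job is handed in; nothing more can be done
None
```

The job is handed in: the brush stands in the empty well, and the orange nozzle snapped into the duster, held against a gentle pull and measured at locked height. The scene camera shows the collar back up to within about a pixel, though I did not measure its travel directly. The hand-in returned no verdict.

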